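Load a module into the test dock and lock it

TASK

Slide the flat metal module, tongue end first, into the guide channel of the test dock and push it fully home against the stiff connector. Then swing the steel retainer bar fully shut behind it. Do not ram the module, and leave the tin, the screwdriver, the bottle and the steel rule where they are.

Things in the scene. Friction and masses are not known exactly. Their poses are not given: they have to be found in the camera images.
- module: Flat aluminium slab lying on the mat, 110 x 60 x 12 mm (x, y, z), 0.12-0.26 kg. Origin: centre of its underside; z up. +x points to its leading end, a black tongue 40 mm wide and 8 mm long (part of the 110 mm, as thick as the slab); the 102 mm behind it are 60 mm wide. Four dark lines mark the top near its plain tail end.
- module_tail (a point): Middle of the module's tail end face, 55 mm behind the origin, at half thickness (6 mm above the underside).
- dock: Fixed test dock: base 140 x 170 x 30 mm (x, y, z), origin at the centre of its underside; +x points from the mouth into the channel. Two black guides on the base, x -70 to +50 mm, form the channel; behind it a black housing, x 50 to 70, 60 mm high. An ear of the base (x -100 to -70, y 54 to 86, 30 mm high) carries the retainer's pin.
- dock_mouth (a point): Centre of the channel floor at its open front: dock x = -70, y = 0, z = 30 mm; axes as the dock's. The channel runs along x, 62 mm wide between its walls and 14 mm high under the lips; the lips reach 6 mm inwards over it from each side (50 mm open between them), their tops 54 mm above the bench.
- retainer (a joint): Angle (rad) of a flat steel bar, 10 mm wide, 31 to 39 mm above the bench, turning on an upright pin at dock x = -86, y = 70 mm; stays where left. 0 = shut: it lies across the mouth along dock -y, its end at y = 0, 3 mm behind the tail of a module that is home. Grows as it opens, clockwise from above: at 1.57 it points to dock -x; limit 2.5.
- retainer_knob (a point): Point on the axis of the upright black post on the retainer's free end, 62 mm from its pin: post 12 mm in diameter, from 39 to 85 mm above the bench. The point is 75 mm above the bench.
- tin: Bystander: round tin of brass wool, 66 mm in diameter, 38 mm high, standing to the right of the dock (its -y side). Origin: centre of the underside.
- driver: Bystander: screwdriver lying 115 mm to the right (-y) of the module, 170 mm long along its x. Origin near its middle, on the underside.
- flask: Bystander: round white plastic bottle, 72 mm in diameter, 150 mm high, standing at the far right. Origin: centre of the underside.
- dock_home (a point): Where the module's origin is when fully home: dock x = -23, y = 0, z = 30 mm; its tail face is then at dock x = -78, 8 mm out of the mouth. A white connector block in the channel, 40 mm wide, face at dock x = +20 mm, gives way only to a firm push (6 N plus friction), by 12 mm; there it stops and stays.
- rule: Bystander: flat steel rule, 200 x 30 x 3 mm, lying at the left. Origin: centre of the underside.

How it is judged:
By the outcome, as a careful person would: the job done as asked, in the order asked, and still so for the second after the job is handed in, with the robot touching nothing.
It also fails if it takes over 69 s, if anything falls off the work surface, if the arm or the gripper's body presses on something with over 40 N, if the wrist force passes 120 N, or if a joint passes its speed limit or range.

ROBOT

A 7-joint arm with a two-finger parallel gripper is mounted at the origin on the work surface. World frame = base frame: x ahead of the robot, y to its left, z up, the work surface at z = 0. Lengths are in m, angles in rad, forces in N, time in s.
With the tool pointing down it reaches from about 0.425 to 0.875 m from the base axis. Payload 4.7 kg.
Tool frame: the origin (TCP) lies between the finger pads; the fingertips stand 11 mm ahead of it and the grasp point (between the pads) lies 8 mm behind it; z points along the fingers, y is the line along which they close (so a half turn about z gives the same grasp; the last joint's range is limited). The gripper opens to 87 mm and grips with 3 to 60 N. Pads are 19 mm wide; open, the fingers measure 117 mm over their backs; the gripper's body (75 mm by 190 mm) begins 51 mm behind the grasp point.
Start: joints at [-1.236, 0.321, -0.07, 1.45, 0.023, 1.371, -0.057], TCP at [0.205, 0.617, 0.234] pointing down, gripper open.
Joint ranges: [-2.86, 2.86], [-0.3, 2.09], [-1.38, 1.24], [0.06, 2.45], [-1.56, 4.7], [0.09, 2.05], [-2.69, 2.69]. Speed limits (rad/s): [2.57, 2.57, 3.14, 3.14, 3.14, 3.14, 3.14].

INTERFACE

Orientations are given as a rotation vector (axis times angle).
In Python, from bench import ctrl gives the robot as it stands. The module is installed in compiled form; this text tells all that it offers.
- The arm moves only by the shell command python3 -m inch 'ROWS' [FORCE]. ROWS is JSON, a list of rows, each an object with "slide": the shift along the tool's x, y, z scaled (see below), a list of three; "angular": the turn, a rotation vector about the tool's x, y, z scaled (see below), a list of three; "claw": the opening, from -1 (shut) to 1 (fully open). In form: [{"slide": [tx, ty, tz], "angular": [rx, ry, rz], "claw": claw}, ...]. A call has 1 to 10 rows; each row is the pose to reach, as a shift and turn from the pose commanded when the call began, along the tool's axes at that moment; what a row does not reach only later rows make up. The controller multiplies each number of a shift by 0.25 m and each number of a turn by 30 degrees. A row lasts 1/10 s, in which the tool goes at most 50 mm and 8.59 degrees, less where a joint would pass 70% of its speed; a pose out of reach is approached as far as the arm can. A call with a number of a shift or a turn outside -1 to 1 is refused whole. A call with a gripper value outside its range is refused whole. The fingers move at their own pace and stop on an object; FORCE is the grip in N (left out, the last holds). Time passes only in rows, so rows that repeat a pose let the fingers close. It gives the time, the measured TCP pose, the force, the opening and the grip force at its end, in the units of the state.
- ctrl.get_state(): the state, without advancing time (a new reading comes with each control period).
- ctrl.get_image(name): name is "scene" or "top" or "wrist"; returns a dict with "color" (400x640x3 uint8, red, green, blue), "depth" (400x640 float32, m along the optical axis (not along the pixel's ray), 0 where there is no reading), "camera_matrix" (3x3 intrinsics, pixels), "extrinsics" (4x4, takes a point from camera to world coordinates); the wrist camera has in their place "tool_from_camera" (4x4, takes a point from camera to tool coordinates, whose origin is the TCP and whose axes are the flange's). Camera axes: x right, y up, looking along -z (the intrinsics and any distortion apply to the point x, -y, -z); pixel columns grow to the right and rows downward; lengths in m; the calibration is good to about 2 mm. A picture is of the moment at which its call begins: read the wrist's pose just before it.
- ctrl.close_job(): hands the job in; it is judged then, once.
Trained networks look in the newest picture that a camera, given by its name, has taken for a name from the list of things; names that differ only in an ending like _2 or _b are one class to them, and where a whole thing is asked for, a point or a joint stands for the part that bears it (a point fixed in the world has none). Each returns a list of dicts, best first, with "confidence" (0 to 1); they miss things now and then, are a little off and sometimes report something else, mostly with a low value. They report only what shows in the picture. A call takes as long as a camera call.
- ctrl.find_in(query, camera): "bbox" ([centre column, centre row, width, height] in pixels, round what is visible of it).
- ctrl.outline_of(query, camera): "mask" (400x640 bool, what is visible of it) and "bbox" ([centre column, centre row, width, height] in pixels, round what is visible of it).
The state is a dict: "time": time; "joint_positions": joint angles; "qd": joint speeds; "joint_torque": joint torques, N m; "position": TCP position; "tool_rot": TCP orientation; "ft_force": force on the tool from outside, world axes, zero at the start; "torque": the same for the moment, N m; "grip_width": opening from 0.0 (shut) to 1.0 (fully open); "grip_force": force on a finger pad.
Only numpy, scipy, OpenCV 4.12 (cv2) and the standard library are available. Lean on these libraries where they do the work, as an engineer would, in place of code of your own. Each camera call takes 0.05 s, during which the arm holds its last target. There are 200 camera calls.

## Working session

There is one attempt and no reset: what is moved stays moved. The work goes in short steps, Python scripts to look and compute and a shell command to move; the robot and the scene stay as the last step left them, time stands still between calls to the robot, and variables do not carry over. Pictures are saved under pics/ and viewed, at most 10 in all, crops included, and the job is handed in when it is done.

```bash
mkdir -p pics; cat > h.py <<'E'
import numpy as np, cv2
from scipy.spatial.transform import Rotation as R
from bench import ctrl
def T_of(im, st=None):
    if 'extrinsics' in im: return np.array(im['extrinsics'])
    T=np.eye(4); T[:3,:3]=R.from_rotvec(st['tool_rot']).as_matrix(); T[:3,3]=st['position']
    return T@np.array(im['tool_from_camera'])
def cloud(im, st=None):
    K=np.array(im['camera_matrix']); d=im['depth']; v,u=np.mgrid[:400,:640]
    x=(u-K[0,2])/K[0,0]*d; y=(v-K[1,2])/K[1,1]*d
    P=np.stack([x,-y,-d],-1); T=T_of(im,st)
    return P@T[:3,:3].T+T[:3,3]
def save(im,n): cv2.imwrite('pics/'+n+'.png', cv2.cvtColor(im['color'],cv2.COLOR_RGB2BGR))
E
python3 - <<'E'
from h import *
s=ctrl.get_state(); print(s['time'],s['position'],s['tool_rot'],s['ft_force'],s['grip_width'])
for c in ['top','scene']:
    im=ctrl.get_image(c); save(im,c+'1'); P=cloud(im); print(c,np.array(im['camera_matrix']).round(1).tolist(),np.array(im['extrinsics']).round(3).tolist(),im.keys())
    for n in ['module','dock','retainer','retainer_knob','tin','driver','flask','rule']:
        for o in ctrl.outline_of(n,c)[:2]:
            m=o['mask']&(im['depth']>0); q=P[m]
            print(n,round(o['confidence'],2),np.round(o['bbox']),np.median(q,0).round(3) if len(q) else None, q[:,2].max().round(3) if len(q) else '')
E
```

```text
0.0 [0.20482737 0.61632026 0.23247797] [-5.01609717e-01 -3.10109091e+00  2.93654641e-03] [ 0.55823726 -0.03110035  0.07571506] 0.9979378474487097
top [[515.3, 0.0, 317.5], [0.0, 515.3, 198.3], [0.0, 0.0, 1.0]] [[-0.004, 0.986, -0.17, 0.373], [-1.0, -0.005, -0.003, -0.01], [-0.003, 0.17, 0.986, 1.287], [0.0, 0.0, 0.0, 1.0]] dict_keys(['color', 'depth', 'camera_matrix', 'extrinsics'])
module 0.73 [422. 241.  35.  50.] [ 0.486 -0.267  0.012] 0.022
dock 0.82 [236. 183. 108.  74.] [0.637 0.174 0.033] 0.091
retainer 0.68 [199. 210.  28.  20.] [0.56  0.287 0.04 ] 0.091
retainer_knob 0.47 [199. 210.  28.  24.] [0.561 0.291 0.038] 0.091
tin 0.88 [302. 178.  23.  28.] [0.641 0.032 0.038] 0.046
driver 0.77 [463. 266.  42.  58.] [ 0.4   -0.346  0.022] 0.032
flask 0.67 [412. 139.  40.  39.] [ 0.718 -0.225  0.102] 0.155
rule 0.87 [169. 271.  65.  62.] [0.415 0.363 0.002] 0.01
rule 0.72 [422. 241.  39.  50.] [ 0.486 -0.267  0.012] 0.022
scene [[429.5, 0.0, 318.8], [0.0, 429.5, 195.9], [0.0, 0.0, 1.0]] [[-0.569, -0.642, 0.514, 1.116], [0.822, -0.449, 0.35, 0.383], [0.006, 0.622, 0.783, 0.938], [0.0, 0.0, 0.0, 1.0]] dict_keys(['color', 'depth', 'camera_matrix', 'extrinsics'])
module 0.71 [259. 156.  38.  25.] [ 0.487 -0.265  0.012] 0.019
dock 0.65 [373. 270. 124.  89.] [0.649 0.189 0.033] 0.087
dock 0.17 [260. 154.  38.  28.] [ 0.489 -0.265  0.013] 0.019
retainer 0.54 [417. 260.  34.  22.] [0.55  0.295 0.039] 0.087
retainer_knob 0.22 [418. 260.  32.  20.] [0.551 0.295 0.04 ] 0.087
tin 0.74 [307. 239.  25.  32.] [0.65  0.039 0.038] 0.044
driver 0.77 [245. 130.  52.  20.] [ 0.404 -0.345  0.02 ] 0.03
flask 0.83 [205. 202.  36.  50.] [ 0.742 -0.216  0.092] 0.154
rule 0.64 [465. 243.  75.  15.] [0.414 0.36  0.003] 0.009
rule 0.4 [245. 132.  54.  19.] [ 0.405 -0.347  0.019] 0.03
```

View pics/top1.png

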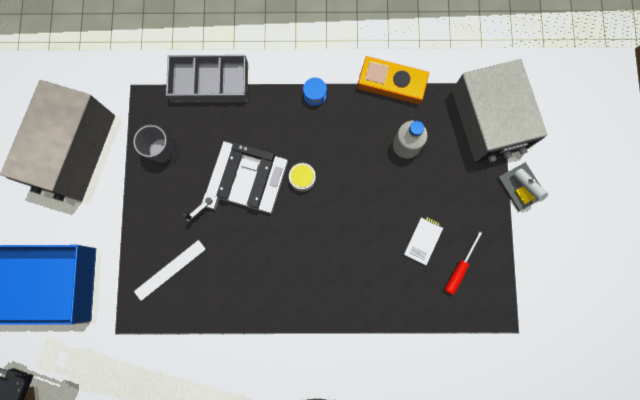

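View pics/scene1.png

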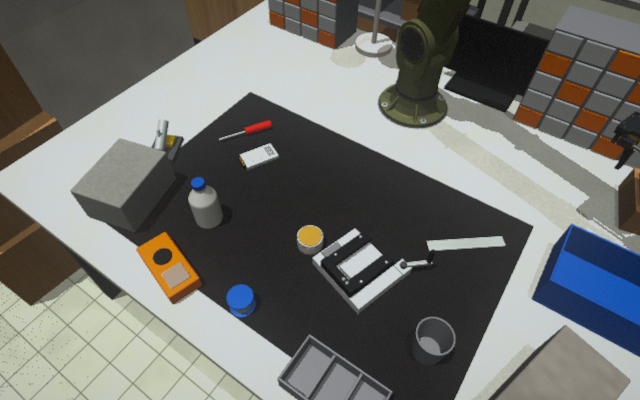

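The top view shows the dock at about (245,178) with its mouth facing the robot. The retainer is open, with its knob near (188,217). The module is at (423,241), tongue pointing up and right, the tin at (302,178) and the driver at (463,265). The scene view agrees with this.

```bash
cat >> h.py <<'E'
def go(pos,yaw,s=None,p0=None,r0=None):
    """slide/angular units for TCP pos, tool pointing down, tool-y axis along world yaw (mod pi)"""
    s=s or ctrl.get_state(); A=R.from_rotvec(s['tool_rot'] if r0 is None else r0)
    sl=A.inv().apply(np.array(pos)-(s['position'] if p0 is None else p0))/.25
    best=None
    for k in (0,np.pi):
        y=np.array([np.cos(yaw+k),np.sin(yaw+k),0]); z=np.array([0,0,-1.]); x=np.cross(y,z)
        d=(A.inv()*R.from_matrix(np.c_[x,y,z])).as_rotvec()
        if best is None or np.linalg.norm(d)<np.linalg.norm(best): best=d
    return sl.round(4),(np.degrees(best)/30).round(4)
E
python3 - <<'E'
from h import *
s=ctrl.get_state(); A=R.from_rotvec(s['tool_rot']).as_matrix(); print(A.round(3))
w=ctrl.get_image('wrist'); print(np.array(w['tool_from_camera']).round(3).tolist(),np.array(w['camera_matrix'])[0,0])
im=ctrl.get_image('top'); P=cloud(im)
o=ctrl.outline_of('module','top')[0]; q=P[o['mask']]; q=q[(q[:,2]>.006)&(q[:,2]<.018)]
print('module',cv2.minAreaRect(q[:,:2].astype('f4')*1000))
o=ctrl.outline_of('dock','top')[0]; q=P[o['mask']]; 
q1=q[(q[:,2]>.02)&(q[:,2]<.062)]; print('dock',cv2.minAreaRect(q1[:,:2].astype('f4')*1000))
q1=q[(q[:,2]>.045)&(q[:,2]<.065)]; print('guides',cv2.minAreaRect(q1[:,:2].astype('f4')*1000))
o=ctrl.outline_of('retainer_knob','top')[0]; q=P[o['mask']]; q=q[q[:,2]>.06]; print('knob',len(q),q.mean(0))
print(go([.45,.22,.33],np.pi/2-.21))
E
```

```text
[[-0.949  0.315  0.   ]
 [ 0.315  0.949  0.   ]
 [-0.     0.    -1.   ]]
[[-0.0, 0.952, 0.306, 0.086], [1.0, 0.0, -0.001, -0.001], [-0.001, 0.306, -0.952, -0.152], [0.0, 0.0, 0.0, 1.0]] 338.35945396294085
module ((487.26202392578125, -268.9286193847656), (60.40262985229492, 109.62066650390625), 63.93031692504883)
dock ((612.2553100585938, 189.30674743652344), (186.3282470703125, 216.27777099609375), 72.77391815185547)
guides ((608.1092529296875, 192.47512817382812), (133.05186462402344, 243.7960662841797), 59.11320495605469)
knob 782 [ 0.72123322 -0.2278717   0.11320355]
(array([-1.4306, -1.1974, -0.3857]), array([ 2.000e-04,  1.000e-04, -2.116e-01]))
```

```bash
python3 -m inch '[{"slide":[-0.2,-0.1,-0.39],"angular":[0,0,-0.2],"claw":1},{"slide":[-1,-0.55,-0.39],"angular":[0,0,-0.2],"claw":1},{"slide":[-1,-0.55,-0.39],"angular":[0,0,-0.2],"claw":1},{"slide":[-1,-0.55,-0.39],"angular":[0,0,-0.2],"claw":1},{"slide":[-1,-0.55,-0.39],"angular":[0,0,-0.2],"claw":1},{"slide":[-1,-0.55,-0.39],"angular":[0,0,-0.2],"claw":1},{"slide":[-1,-0.55,-0.39],"angular":[0,0,-0.2],"claw":1}]'
python3 - <<'E'
from h import *
print(go([.57,.21,.33],np.pi/2-.21))
E
```

```text
time: 1.85
position: [0.4042, 0.4022, 0.333]
tool_rot: [0.353, 3.118, 0.001]
ft_force: [-0.3, -0.2, 0.0]
grip_width: 1.005
grip_force: 0.0
(array([-0.8182, -0.6013,  0.0147]), array([ 0.0015,  0.0077, -0.0293]))
```

```bash
python3 -m inch '[{"slide":[-0.82,-0.6,0],"angular":[0,0,0],"claw":1},{"slide":[-0.82,-0.6,0],"angular":[0,0,0],"claw":1},{"slide":[-0.82,-0.6,0],"angular":[0,0,0],"claw":1},{"slide":[-0.82,-0.6,0],"angular":[0,0,0],"claw":1},{"slide":[-0.82,-0.6,0],"angular":[0,0,0],"claw":1},{"slide":[-0.82,-0.6,0],"angular":[0,0,0],"claw":1},{"slide":[-0.82,-0.6,0],"angular":[0,0,0],"claw":1},{"slide":[-0.82,-0.6,0],"angular":[0,0,0],"claw":1}]'
python3 - <<'E'
from h import *
s=ctrl.get_state(); w=ctrl.get_image('wrist'); P=cloud(w,s); save(w,'w1'); np.savez('w1.npz',P=P,c=w['color'],d=w['depth'])
for n in ['dock','retainer','retainer_knob','tin']:
    for o in ctrl.outline_of(n,'wrist')[:1]:
        q=P[o['mask']&(w['depth']>0)]; print(n,o['confidence'],np.round(o['bbox']),np.median(q,0))
        np.save('m_'+n+'.npy',o['mask'])
E
```

```text
time: 2.65
position: [0.566, 0.219, 0.3309]
tool_rot: [-0.335, -3.123, -0.002]
ft_force: [-0.8, 1.1, -0.4]
grip_width: 1.001
grip_force: 0.0
dock 0.69 [310. 194. 157. 156.] [0.6307128  0.17925147 0.03236126]
retainer 0.98 [365. 143.  47.  54.] [0.55617279 0.29111417 0.04059735]
retainer_knob 0.75 [369. 143.  48.  49.] [0.55768835 0.29002187 0.04047283]
tin 0.76 [201. 233.  50.  50.] [0.63264264 0.03872388 0.03936845]
```

View pics/w1.png

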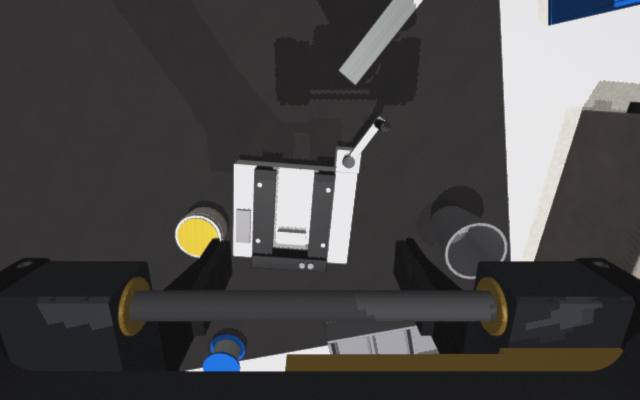

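The wrist view shows the dock mouth edge from (234,160) to (345,168), the pin at (348,160), the knob top at (382,124) and the tin at (201,233). The channel is clear and the white connector sits at (292,238).

```bash
python3 - <<'E'
from h import *
from scipy.optimize import differential_evolution as DE
D=np.load('w1.npz'); P=D['P']; ok=D['d']>0
rm=cv2.dilate(np.load('m_retainer.npy').astype('u1'),np.ones((5,5)))>0
c0=np.array([.635,.18]); 
m=ok&~rm&(np.linalg.norm(P[...,:2]-c0,axis=-1)<.15)&(np.linalg.norm(P[...,:2]-[.6326,.0387],axis=-1)>.04); m[255:]=False
q=P[m]; lo=(q[:,2]<.008); hi=(q[:,2]>.022)&(q[:,2]<.07); print(len(q),lo.sum(),hi.sum())
def loc(p,a): 
    c,s=np.cos(p[2]),np.sin(p[2]); d=a[:,:2]-p[:2]; return np.c_[d[:,0]*c+d[:,1]*s,-d[:,0]*s+d[:,1]*c]
def sd(L):
    b=lambda cx,cy,hx,hy: np.maximum(abs(L[:,0]-cx)-hx,abs(L[:,1]-cy)-hy)
    return np.minimum(b(0,0,.07,.085),b(-.085,.07,.015,.016))
def cost(p):
    return np.clip(-sd(loc(p,q[lo])),0,.01).sum()+np.clip(sd(loc(p,q[hi])),0,.01).sum()
r=DE(cost,[(.58,.70),(.13,.23),(-.5,.1)],seed=1); p=r.x; print('dock',p,np.degrees(p[2]),r.fun)
L=loc(p,q); h=(q[:,2]>.05)&(q[:,2]<.057)&(L[:,0]>-.06)&(L[:,0]<.04)
for lim in ((-.1,0),(0,.1)):
    g=L[h&(L[:,1]>lim[0])&(L[:,1]<lim[1])]; print('lip y',np.percentile(g[:,1],[1,5,50,95,99]).round(4), 'x',np.percentile(g[:,0],[1,99]).round(3))
h=(q[:,2]>.05)&(q[:,2]<.057); print('front x',np.percentile(L[h][:,0],[.5,1,2]), 'z lip',np.median(q[h][:,2]))
b=(abs(L[:,0])<.06)&(abs(abs(L[:,1])-.075)<.007); print('z base',np.median(q[b][:,2]))
# lip edge slope -> yaw check
for sgn in (-1,1):
    g=L[h&(sgn*L[:,1]>0)]; xs=np.arange(-.06,.045,.006); e=[np.percentile(sgn*g[abs(g[:,0]-x)<.003][:,1],3) for x in xs]; print('edge',sgn,np.round(np.polyfit(xs,np.array(e)*sgn,1),4))
k=P[ok&rm&(P[...,2]>.078)&(P[...,2]<.092)]; kl=loc(p,k); print('knob',len(k),np.median(k,0),np.median(kl,0),'theta',np.arctan2(-(np.median(kl[:,0])+.086),-(np.median(kl[:,1])-.07)), np.hypot(*(np.median(kl,0)-[-.086,.07])))
c,s=np.cos(p[2]),np.sin(p[2])
for n,v in dict(mouth=(-.07,0),home=(-.023,0),pin=(-.086,.07)).items(): print(n,p[0]+c*v[0]-s*v[1],p[1]+s*v[0]+c*v[1])
E
```

```text
24769 13100 10673
dock [ 0.642369    0.17324119 -0.29236258] -16.751141848772953 0.0330858715324443
lip y [-0.0528 -0.0516 -0.0388 -0.026  -0.025 ] x [-0.059  0.039]
lip y [0.0252 0.0263 0.0389 0.0516 0.0527] x [-0.059  0.039]
front x [-0.06995654 -0.06972094 -0.06874732] z lip 0.054660874387752134
z base 0.03099789083395116
edge -1 [-0.0028 -0.0255]
edge 1 [-0.0015  0.0257]
knob 95 [0.538157   0.31023387 0.08555412] [-0.13928323  0.10110637] theta 2.0992136323620905 0.06169852956587899
mouth 0.5753394065276993 0.19341626242642282
home 0.6203449905335274 0.1798701409042177
pin 0.5801934312609144 0.26505730125117277
```

```bash
python3 - <<'E'
from h import *
print(go([.455,-.253,.20],np.pi/2-np.radians(26.1)))
E
```

```text
(array([ 0.035 , -1.938 ,  0.5238]), array([ 1.000e-03, -3.000e-04,  4.623e-01]))
```

```bash
python3 -m inch '[{"slide":[0.02,-1,0.1],"angular":[0,0,0.2],"claw":1},{"slide":[0.02,-1,0.1],"angular":[0,0,0.2],"claw":1},{"slide":[0.02,-1,0.1],"angular":[0,0,0.2],"claw":1},{"slide":[0.02,-1,0.1],"angular":[0,0,0.2],"claw":1},{"slide":[0.02,-1,0.1],"angular":[0,0,0.2],"claw":1},{"slide":[0.02,-1,0.1],"angular":[0,0,0.2],"claw":1}]'
python3 - <<'E'
from h import *
print(go([.455,-.253,.20],np.pi/2-np.radians(26.1)))
E
```

```text
time: 3.5
position: [0.5066, -0.034, 0.3065]
tool_rot: [0.519, 3.098, -0.003]
ft_force: [0.2, -0.2, -0.1]
grip_width: 0.999
grip_force: 0.0
(array([-0.0899, -0.8948,  0.4273]), array([-0.0029,  0.0019,  0.2364]))
```

```bash
python3 -m inch '[{"slide":[-0.09,-0.9,0.42],"angular":[0,0,0.25],"claw":1},{"slide":[-0.09,-0.9,0.42],"angular":[0,0,0.25],"claw":1},{"slide":[-0.09,-0.9,0.42],"angular":[0,0,0.25],"claw":1},{"slide":[-0.09,-0.9,0.42],"angular":[0,0,0.25],"claw":1},{"slide":[-0.09,-0.9,0.42],"angular":[0,0,0.25],"claw":1},{"slide":[-0.09,-0.9,0.42],"angular":[0,0,0.25],"claw":1},{"slide":[-0.09,-0.9,0.42],"angular":[0,0,0.25],"claw":1}]'
cat >> h.py <<'E'
def modfit(P,mask,zlo,zhi):
    q=P[mask]; q=q[(q[:,2]>zlo)&(q[:,2]<zhi)]; return cv2.minAreaRect(q[:,:2].astype('f4')*1000)
E
python3 - <<'E'
from h import *
s=ctrl.get_state(); w=ctrl.get_image('wrist'); P=cloud(w,s); save(w,'w2')
o=ctrl.outline_of('module','wrist')[0]; print(o['confidence'],np.round(o['bbox'])); m=o['mask']&(w['depth']>0)
print(np.median(P[m],0), modfit(P,m,.008,.017)); (c,wh,a)=modfit(P,m,.008,.017)
# body side edges only
yaw=np.radians(a if wh[0]>wh[1] else a-90); 
while yaw>.3: yaw-=np.pi
print(np.degrees(yaw)); c=np.array(c)/1000; u=np.array([np.cos(yaw),np.sin(yaw)])
g=c-.043*u; print('grasp',g, go([*g,.013],yaw+np.pi/2,s))
E
```

```text
time: 4.2
position: [0.4586, -0.2467, 0.2007]
tool_rot: [-0.706, -3.06, -0.001]
ft_force: [0.9, 0.7, 0.4]
grip_width: 0.999
grip_force: 0.0
0.87 [306. 205.  54. 105.]
[ 0.47896359 -0.26505204  0.0127215 ] ((484.1976623535156, -267.06005859375), (60.141014099121094, 110.0344467163086), 63.3379020690918)
-26.662097930908203
grasp [ 0.44576992 -0.24776476] (array([ 0.0435, -0.0266,  0.7509]), array([ 0.0005, -0.0017,  0.0225]))
```

View pics/w2.png

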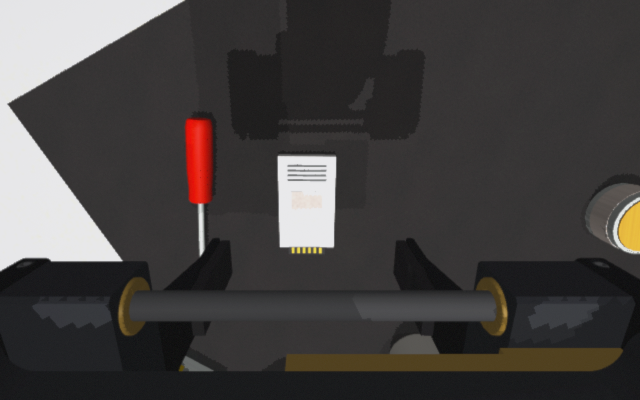

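The module shows at columns 279–335, rows 153–253, with its gold-striped tongue at the bottom. The driver is well clear to the left.

```bash
python3 -m inch '[{"slide":[0.0435,-0.0266,0.3],"angular":[0,0,0.0225],"claw":1},{"slide":[0.0435,-0.0266,0.5],"angular":[0,0,0.0225],"claw":1},{"slide":[0.0435,-0.0266,0.64],"angular":[0,0,0.0225],"claw":1},{"slide":[0.0435,-0.0266,0.7],"angular":[0,0,0.0225],"claw":1},{"slide":[0.0435,-0.0266,0.725],"angular":[0,0,0.0225],"claw":1},{"slide":[0.0435,-0.0266,0.745],"angular":[0,0,0.0225],"claw":1},{"slide":[0.0435,-0.0266,0.745],"angular":[0,0,0.0225],"claw":1},{"slide":[0.0435,-0.0266,0.745],"angular":[0,0,0.0225],"claw":1}]'
```

```text
time: 5.1
position: [0.4479, -0.2481, 0.0165]
tool_rot: [0.72, 3.055, 0.0]
ft_force: [0.3, -0.5, 0.5]
grip_width: 1.003
grip_force: 0.0
```

```bash
python3 -m inch '[{"slide":[0,0,0],"angular":[0,0,0],"claw":0.5},{"slide":[0,0,0],"angular":[0,0,0],"claw":0.3},{"slide":[0,0,0],"angular":[0,0,0],"claw":0.2},{"slide":[0,0,0],"angular":[0,0,0],"claw":0.2},{"slide":[0,0,0],"angular":[0,0,0],"claw":0.2},{"slide":[0,0,0],"angular":[0,0,0],"claw":0.2},{"slide":[0,0,0],"angular":[0,0,0],"claw":0.2},{"slide":[0,0,0],"angular":[0,0,0],"claw":0.2}]' 30
```

```text
time: 5.9
position: [0.4463, -0.2479, 0.015]
tool_rot: [0.722, 3.057, 0.0]
ft_force: [-0.2, 0.3, 3.2]
grip_width: 0.685
grip_force: 30.0
```

```bash
python3 -m inch '[{"slide":[0,0,-0.1],"angular":[0,0,0],"claw":0.2},{"slide":[0,0,-0.3],"angular":[0,0,0],"claw":0.2},{"slide":[0,0,-0.5],"angular":[0,0,0],"claw":0.2},{"slide":[0,0,-0.6],"angular":[0,0,0],"claw":0.2},{"slide":[0,0,-0.6],"angular":[0,0,0],"claw":0.2},{"slide":[0,0,-0.6],"angular":[0,0,0],"claw":0.2}]'
cat >> h.py <<'E'
DK=np.array([.642369,.173241,-.2945])
def dw(x,y,z,p=DK):
    c,s=np.cos(p[2]),np.sin(p[2]); return np.array([p[0]+c*x-s*y,p[1]+s*x+c*y,z])
def dl(q,p=DK):
    c,s=np.cos(p[2]),np.sin(p[2]); d=np.asarray(q)[...,:2]-p[:2]; return np.stack([d[...,0]*c+d[...,1]*s,-d[...,0]*s+d[...,1]*c],-1)
E
python3 - <<'E'
from h import *
print(dw(-.18,0,.12), go(dw(-.18,0,.12),DK[2]+np.pi/2))
E
```

```text
time: 6.5
position: [0.4459, -0.2476, 0.1642]
tool_rot: [-0.721, -3.057, -0.001]
ft_force: [0.3, 0.2, -2.8]
grip_width: 0.68
grip_force: 30.0
[0.47011847 0.22548805 0.12      ] (array([0.7588, 1.736 , 0.1781]), array([ 0.0009, -0.0008, -0.3223]))
```

```bash
python3 -m inch '[{"slide":[0.08,0.18,0],"angular":[0,0,-0.1],"claw":0.2},{"slide":[0.38,0.87,0],"angular":[0,0,-0.32],"claw":0.2},{"slide":[0.38,0.87,0],"angular":[0,0,-0.32],"claw":0.2},{"slide":[0.38,0.87,0],"angular":[0,0,-0.32],"claw":0.2},{"slide":[0.38,0.87,0],"angular":[0,0,-0.32],"claw":0.2},{"slide":[0.38,0.87,0],"angular":[0,0,-0.32],"claw":0.2},{"slide":[0.38,0.87,0],"angular":[0,0,-0.32],"claw":0.2},{"slide":[0.38,0.87,0],"angular":[0,0,-0.32],"claw":0.2}]'
python3 - <<'E'
from h import *
print(go(dw(-.18,0,.12),DK[2]+np.pi/2))
E
```

```text
time: 7.3
position: [0.4575, -0.0123, 0.1634]
tool_rot: [-0.466, -3.104, 0.002]
ft_force: [-0.3, -0.3, -1.8]
grip_width: 0.684
grip_force: 30.0
(array([0.2305, 0.9244, 0.1724]), array([-0.0034, -0.0043, -0.0062]))
```

```bash
python3 -m inch '[{"slide":[0.23,0.92,0],"angular":[0,0,-0.006],"claw":0.2},{"slide":[0.23,0.92,0],"angular":[0,0,-0.006],"claw":0.2},{"slide":[0.23,0.92,0],"angular":[0,0,-0.006],"claw":0.2},{"slide":[0.23,0.92,0],"angular":[0,0,-0.006],"claw":0.2},{"slide":[0.23,0.92,0.17],"angular":[0,0,-0.006],"claw":0.2},{"slide":[0.23,0.92,0.17],"angular":[0,0,-0.006],"claw":0.2},{"slide":[0.23,0.92,0.17],"angular":[0,0,-0.006],"claw":0.2},{"slide":[0.23,0.92,0.17],"angular":[0,0,-0.006],"claw":0.2}]'
cat > look.py <<'E'
from h import *
import sys
n=sys.argv[1]; s=ctrl.get_state(); w=ctrl.get_image('wrist'); P=cloud(w,s); save(w,n); np.savez(n+'.npz',P=P,d=w['depth'])
o=ctrl.outline_of('module','wrist')[0]; m=o['mask']&(w['depth']>0); q=P[m]; z=np.median(q[:,2])
c,wh,a=modfit(P,m,z-.004,z+.004); yaw=a if wh[0]>wh[1] else a-90
while yaw>45: yaw-=180
L=dl(q[abs(q[:,2]-z)<.004])
print('mod z',z,'rect',np.round(c,1),np.round(wh,1),'yaw',round(yaw,2),'dockyaw',np.degrees(DK[2]))
b=L[(L[:,0]<np.percentile(L[:,0],80))&(L[:,0]>np.percentile(L[:,0],5))]
print('module in dock: x',np.percentile(L[:,0],[.5,99.5]).round(4),'y',np.percentile(b[:,1],[.5,99.5]).round(4), np.percentile(b[:,1],[.5,99.5]).mean().round(4))
A=R.from_rotvec(s['tool_rot']).as_matrix(); print('tool yaw',np.degrees(np.arctan2(-A[1,0],-A[0,0])),'tilt',A[:,2].round(4),'tcp dock',dl(s['position']).round(4),s['position'][2])
# lips
q=P[(w['depth']>0)&(abs(P[...,2]-.0545)<.003)]; l=dl(q); l=l[(l[:,0]>-.066)&(l[:,0]<.04)&(abs(l[:,1])<.05)]
xs=np.arange(-.062,.036,.006); ef=[]
for sg in (-1,1):
    e=[]; xx=[]
    for x in xs:
        g=l[(abs(l[:,0]-x)<.003)&(sg*l[:,1]>0)]
        if len(g)>8: e.append(sg*np.percentile(sg*g[:,1],3)); xx.append(x)
    if len(e)>2: print('lip',sg,len(e),np.polyfit(xx,e,1).round(4),np.median(e).round(4))
print('ft',s['ft_force'],s['time'])
E
python3 look.py w3
```

```text
time: 8.1
position: [0.4715, 0.2235, 0.1224]
tool_rot: [0.463, 3.107, -0.002]
ft_force: [0.4, 0.9, -1.7]
grip_width: 0.684
grip_force: 30.0
mod z 0.12005189934725008 rect [491.7 216.7] [60.  68.6] yaw -16.69 dockyaw -16.873607066602744
module in dock: x [-0.1907 -0.1236] y [-0.0316  0.0273] -0.0021
tool yaw -16.968871114952197 tilt [ 2.0e-04 -1.1e-03 -1.0e+00] tcp dock [-0.1781 -0.0015] 0.122393316190619
ft [ 0.37117009  0.92796705 -1.68055223] 8.1
```

View pics/w3.png

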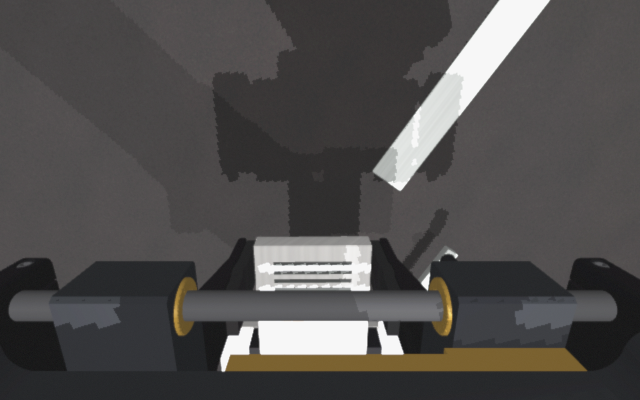

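The wrist view shows the module gripped squarely (tail edge at row 238, columns 254–372), but the gripper hides the dock. I'll line up at insertion height and check with the outside cameras.

```bash
python3 - <<'E'
from h import *
print(go(dw(-.178,.0004,.0465),DK[2]+np.pi/2))
E
```

```text
(array([0.0009, 0.0053, 0.3073]), array([ 0.0017,  0.0028, -0.0039]))
```

```bash
python3 -m inch '[{"slide":[0.0009,0.0053,0.15],"angular":[0,0,-0.004],"claw":0.2},{"slide":[0.0009,0.0053,0.25],"angular":[0,0,-0.004],"claw":0.2},{"slide":[0.0009,0.0053,0.29],"angular":[0,0,-0.004],"claw":0.2},{"slide":[0.0009,0.0053,0.307],"angular":[0,0,-0.004],"claw":0.2},{"slide":[0.0009,0.0053,0.307],"angular":[0,0,-0.004],"claw":0.2},{"slide":[0.0009,0.0053,0.307],"angular":[0,0,-0.004],"claw":0.2},{"slide":[0.0009,0.0053,0.307],"angular":[0,0,-0.004],"claw":0.2}]'
python3 look.py w4
python3 - <<'E'
from h import *
for c in ('top','scene'):
    im=ctrl.get_image(c); P=cloud(im); save(im,c+'2'); L=dl(P); ok=im['depth']>0
    # lips inner edges, symmetric centre
    h=ok&(abs(P[...,2]-.054)<.004)&(L[...,0]>-.06)&(L[...,0]<.04)&(abs(L[...,1])<.06); l=L[h]
    for sg in (-1,1): g=sg*l[sg*l[:,1]>0][:,1]; print(c,sg,len(g),(sg*np.percentile(g,[2,98])).round(4))
    h=ok&(P[...,2]>.036)&(P[...,2]<.05)&(L[...,0]>-.14)&(L[...,0]<-.076)&(abs(L[...,1])<.05); l=L[h]
    print('mod',len(l)); 
    for a,b in ((-.14,-.125),(-.125,-.11),(-.11,-.095),(-.095,-.08)):
        g=l[(l[:,0]>a)&(l[:,0]<b)]
        if len(g)>5: print(a,len(g),np.percentile(g[:,1],[3,97]).round(4))
    print('x max',np.percentile(l[:,0],98) if len(l) else '')
    s=ctrl.get_state(); print(dl(s['position']),s['position'][2],np.round(s['ft_force'],1))
E
```

```text
time: 8.9
position: [0.4717, 0.2277, 0.0469]
tool_rot: [0.455, 3.107, 0.003]
ft_force: [-0.0, 0.6, -1.5]
grip_width: 0.684
grip_force: 30.0
mod z 0.04455457146087813 rect [492.1 221.1] [60.1 69.1] yaw -16.61 dockyaw -16.873607066602744
module in dock: x [-0.1918 -0.1245] y [-0.0274  0.0314] 0.002
tool yaw -16.658993825442437 tilt [ 0.0021  0.0014 -1.    ] tcp dock [-0.1792  0.0026] 0.04690022884921322
ft [-7.04433251e-04  5.84074953e-01 -1.45021798e+00] 8.9
top -1 423 [-0.0264 -0.0538]
top 1 427 [0.0235 0.0513]
mod 526
-0.14 73 [-0.0287  0.0275]
-0.125 157 [-0.0277  0.03  ]
-0.11 148 [-0.0273  0.0303]
-0.095 132 [-0.0275  0.029 ]
x max -0.0793312155132313
[-0.1796224   0.00225024] 0.046291206805339914 [-0.1 -0.4 -0.8]
scene -1 435 [-0.0268 -0.0544]
scene 1 481 [0.0236 0.0511]
mod 510
-0.14 119 [-0.0268  0.03  ]
-0.125 124 [-0.0279  0.0298]
-0.11 136 [-0.0268  0.0302]
-0.095 127 [-0.0259  0.0296]
x max -0.08094286989105463
[-0.17974856  0.00213787] 0.04608162198255113 [ 0.  -0.  -1.9]
```

```bash
python3 -m inch '[{"slide":[0,-0.0104,0],"angular":[0,0,0],"claw":0.2},{"slide":[0,-0.0104,0],"angular":[0,0,0],"claw":0.2},{"slide":[0,-0.0104,0],"angular":[0,0,0],"claw":0.2},{"slide":[0,-0.0104,0],"angular":[0,0,0],"claw":0.2}]'
cat > rel.py <<'E'
from h import *
s=ctrl.get_state(); print('tcp',dl(s['position']).round(4),s['position'][2].round(4),np.round(s['ft_force'],1))
for c in ('top','scene'):
    im=ctrl.get_image(c); P=cloud(im); L=dl(P); ok=im['depth']>0
    def edges(l,xs,w,lo):
        e=[]
        for x in xs:
            g=l[abs(l[:,0]-x)<w][:,1]
            if len(g)<10: continue
            e.append((x,(np.percentile(g,2)+np.percentile(g,98))/2))
        e=np.array(e); return np.polyfit(e[:,0],e[:,1],1).round(4), np.median(e[:,1]).round(4), len(e)
    l=L[ok&(abs(P[...,2]-.054)<.004)&(abs(L[...,0]+.01)<.052)&(abs(L[...,1])<.065)]
    print(c,'guides slope/centre',edges(l,np.arange(-.055,.04,.01),.006,0))
    l=L[ok&(P[...,2]>.036)&(P[...,2]<.05)&(L[...,0]>-.13)&(L[...,0]<-.08)&(abs(L[...,1])<.05)]
    print(c,'module',edges(l,np.arange(-.125,-.085,.008),.005,0))
E
python3 rel.py
```

```text
time: 9.5
position: [0.47, 0.2248, 0.0456]
tool_rot: [0.455, 3.108, 0.0]
ft_force: [0.9, -0.4, -1.3]
grip_width: 0.686
grip_force: 30.0
tcp [-0.1799 -0.0007] 0.0456 [ 0.9 -0.4 -1.3]
top guides slope/centre (array([-0.    , -0.0013]), np.float64(-0.0012), 10)
top module (array([-0.0073, -0.0031]), np.float64(-0.0023), 5)
scene guides slope/centre (array([ 0.0005, -0.0016]), np.float64(-0.0016), 10)
scene module (array([0.017 , 0.0001]), np.float64(-0.0018), 5)
```

```bash
python3 -m inch '[{"slide":[-0.03,0.0024,0],"angular":[0,0,0],"claw":0.2},{"slide":[-0.05,0.0024,0],"angular":[0,0,0],"claw":0.2},{"slide":[-0.06,0.0024,0],"angular":[0,0,0],"claw":0.2},{"slide":[-0.07,0.0024,0],"angular":[0,0,0],"claw":0.2},{"slide":[-0.08,0.0024,0],"angular":[0,0,0],"claw":0.2},{"slide":[-0.09,0.0024,0],"angular":[0,0,0],"claw":0.2},{"slide":[-0.1,0.0024,0],"angular":[0,0,0],"claw":0.2},{"slide":[-0.11,0.0024,0],"angular":[0,0,0],"claw":0.2},{"slide":[-0.11,0.0024,0],"angular":[0,0,0],"claw":0.2},{"slide":[-0.11,0.0024,0],"angular":[0,0,0],"claw":0.2}]'; python3 rel.py
```

```text
time: 10.6
position: [0.4965, 0.2174, 0.0456]
tool_rot: [0.455, 3.108, 0.0]
ft_force: [-0.6, -0.5, -2.2]
grip_width: 0.685
grip_force: 30.0
tcp [-1.524e-01 -1.000e-04] 0.0456 [-0.6 -0.5 -2.2]
top guides slope/centre (array([ 0.0111, -0.0014]), np.float64(-0.0016), 10)
top module (array([0.0775, 0.0053]), np.float64(-0.0022), 2)
scene guides slope/centre (array([ 0.0084, -0.0013]), np.float64(-0.0015), 10)
scene module (array([ 0.0016, -0.0013]), np.float64(-0.0014), 5)
```

```bash
python3 -m inch '[{"slide":[-0.015,0,0],"angular":[0,0,0],"claw":0.2},{"slide":[-0.03,0,0],"angular":[0,0,0],"claw":0.2},{"slide":[-0.045,0,0],"angular":[0,0,0],"claw":0.2},{"slide":[-0.06,0,0],"angular":[0,0,0],"claw":0.2},{"slide":[-0.075,0,0],"angular":[0,0,0],"claw":0.2},{"slide":[-0.09,0,0],"angular":[0,0,0],"claw":0.2},{"slide":[-0.105,0,0],"angular":[0,0,0],"claw":0.2},{"slide":[-0.12,0,0],"angular":[0,0,0],"claw":0.2},{"slide":[-0.12,0,0],"angular":[0,0,0],"claw":0.2}]'; python3 -c "
from h import *
s=ctrl.get_state(); print(dl(s['position']))"
```

```text
time: 11.6
position: [0.5258, 0.2085, 0.0456]
tool_rot: [0.456, 3.108, -0.0]
ft_force: [0.2, 0.4, -1.6]
grip_width: 0.68
grip_force: 30.0
[-1.21747332e-01 -1.12684137e-04]
```

```bash
python3 -m inch '[{"slide":[-0.02,0,0],"angular":[0,0,0],"claw":0.2},{"slide":[-0.04,0,0],"angular":[0,0,0],"claw":0.2},{"slide":[-0.06,0,0],"angular":[0,0,0],"claw":0.2},{"slide":[-0.08,0,0],"angular":[0,0,0],"claw":0.2},{"slide":[-0.1,0,0],"angular":[0,0,0],"claw":0.2},{"slide":[-0.115,0,0],"angular":[0,0,0],"claw":0.2},{"slide":[-0.13,0,0],"angular":[0,0,0],"claw":0.2},{"slide":[-0.145,0,0],"angular":[0,0,0],"claw":0.2},{"slide":[-0.15,0,0],"angular":[0,0,0],"claw":0.2},{"slide":[-0.15,0,0],"angular":[0,0,0],"claw":0.2}]'; python3 -c "
from h import *
s=ctrl.get_state(); print(dl(s['position']))"
```

```text
time: 12.6
position: [0.5613, 0.198, 0.0456]
tool_rot: [0.455, 3.108, -0.0]
ft_force: [0.1, -0.3, -0.7]
grip_width: 0.681
grip_force: 30.0
[-0.08475415  0.00015212]
```

```bash
python3 -m inch '[{"slide":[0,0,0],"angular":[0,0,0],"claw":0.5},{"slide":[0,0,0],"angular":[0,0,0],"claw":0.5},{"slide":[0,0,0],"angular":[0,0,0],"claw":0.5},{"slide":[0.04,0,0],"angular":[0,0,0],"claw":0.5},{"slide":[0.08,0,0],"angular":[0,0,0],"claw":0.5},{"slide":[0.12,0,0],"angular":[0,0,0],"claw":0.5},{"slide":[0.16,0,0],"angular":[0,0,0],"claw":0.5},{"slide":[0.2,0,0],"angular":[0,0,0],"claw":0.5},{"slide":[0.2,0,0],"angular":[0,0,0],"claw":0.5},{"slide":[0.2,0,0],"angular":[0,0,0],"claw":0.5}]'; python3 look.py w5
```

```text
time: 13.6
position: [0.5132, 0.2127, 0.0458]
tool_rot: [0.454, 3.108, 0.001]
ft_force: [-0.3, 0.6, 0.0]
grip_width: 0.75
grip_force: 0.0
mod z 0.042628285065620775 rect [557.4 198.7] [59.8 19.2] yaw -106.28 dockyaw -16.873607066602744
module in dock: x [-0.098  -0.0796] y [-0.0296  0.0286] -0.0005
tool yaw -16.61962085677118 tilt [ 7.e-04  3.e-04 -1.e+00] tcp dock [-0.135   0.0002] 0.045815449705733126
ft [-0.26211041  0.60216187  0.02734313] 13.6
```

View pics/w5.png

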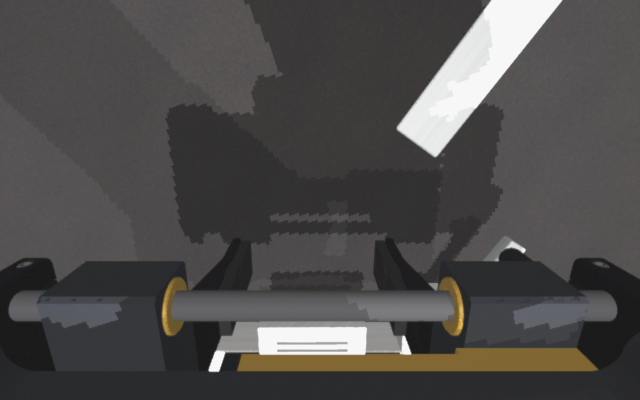

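The module sits in the channel with its tail visible at (312,340), about 20 mm short of home. Next I close the fingers and push.

```bash
python3 -m inch '[{"slide":[0,0,0.005],"angular":[0,0,0],"claw":-1},{"slide":[0,0,0.005],"angular":[0,0,0],"claw":-1},{"slide":[0,0,0.005],"angular":[0,0,0],"claw":-1},{"slide":[0,0,0.005],"angular":[0,0,0],"claw":-1},{"slide":[0,0,0.005],"angular":[0,0,0],"claw":-1},{"slide":[-0.03,0,0.005],"angular":[0,0,0],"claw":-1},{"slide":[-0.06,0,0.005],"angular":[0,0,0],"claw":-1},{"slide":[-0.08,0,0.005],"angular":[0,0,0],"claw":-1},{"slide":[-0.09,0,0.005],"angular":[0,0,0],"claw":-1},{"slide":[-0.1,0,0.005],"angular":[0,0,0],"claw":-1}]'
```

```text
time: 14.7
position: [0.5375, 0.2051, 0.0442]
tool_rot: [-0.455, -3.108, 0.0]
ft_force: [-0.2, 0.4, 1.1]
grip_width: 0.016
grip_force: 0.0
```

```bash
python3 -m inch '[{"slide":[-0.005,0,0],"angular":[0,0,0],"claw":-1},{"slide":[-0.01,0,0],"angular":[0,0,0],"claw":-1},{"slide":[-0.015,0,0],"angular":[0,0,0],"claw":-1},{"slide":[-0.02,0,0],"angular":[0,0,0],"claw":-1},{"slide":[-0.024,0,0],"angular":[0,0,0],"claw":-1},{"slide":[-0.028,0,0],"angular":[0,0,0],"claw":-1},{"slide":[-0.032,0,0],"angular":[0,0,0],"claw":-1},{"slide":[-0.032,0,0],"angular":[0,0,0],"claw":-1}]'; python3 -c "
from h import *
s=ctrl.get_state(); print(dl(s['position']))"
```

```text
time: 15.5
position: [0.545, 0.2029, 0.0443]
tool_rot: [0.455, 3.108, 0.0]
ft_force: [-1.6, 0.6, -0.4]
grip_width: 0.004
grip_force: 0.3
[-1.01756864e-01  8.47396000e-05]
```

```bash
python3 -m inch '[{"slide":[-0.004,0,0],"angular":[0,0,0],"claw":-1},{"slide":[-0.008,0,0],"angular":[0,0,0],"claw":-1},{"slide":[-0.012,0,0],"angular":[0,0,0],"claw":-1},{"slide":[-0.016,0,0],"angular":[0,0,0],"claw":-1},{"slide":[-0.02,0,0],"angular":[0,0,0],"claw":-1},{"slide":[-0.024,0,0],"angular":[0,0,0],"claw":-1},{"slide":[-0.028,0,0],"angular":[0,0,0],"claw":-1},{"slide":[-0.032,0,0],"angular":[0,0,0],"claw":-1},{"slide":[-0.036,0,0],"angular":[0,0,0],"claw":-1},{"slide":[-0.036,0,0],"angular":[0,0,0],"claw":-1}]'; python3 -c "
from h import *
s=ctrl.get_state(); print(dl(s['position']))"
```

```text
time: 16.5
position: [0.549, 0.2023, 0.0442]
tool_rot: [-0.451, -3.1, 0.0]
ft_force: [-12.5, 1.8, 9.5]
grip_width: 0.004
grip_force: 6.3
[-0.09777296  0.00069284]
```

```bash
python3 - <<'E'
from h import *
s=ctrl.get_state(); im=ctrl.get_image('scene'); s=ctrl.get_state(); print(s['position'],s['ft_force'],s['torque'],R.from_rotvec(s['tool_rot']).as_matrix()[:,2],s['qd'].round(3) if hasattr(s['qd'],'round') else s['qd'])
c=cv2.cvtColor(im['color'],cv2.COLOR_RGB2BGR)[200:320,300:460]; cv2.imwrite('pics/s3.png',cv2.resize(c,None,fx=4.5,fy=4.5,interpolation=2))
E
```

```text
[0.54903606 0.20225133 0.04414988] [-12.11487826   2.36384829   9.83527014] [ 0.44471582  2.68310939 -0.0374432 ] [-0.00884662  0.00102436 -0.99996034] [-0.    -0.001 -0.     0.002  0.002 -0.     0.001]
```

View pics/s3.png

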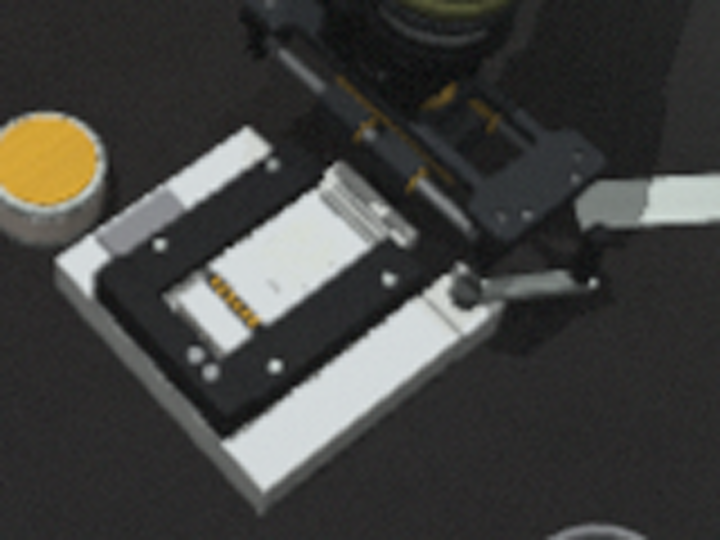

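The close view shows the module's contacts (230,300) touching the white connector, so it is at the stiff stage. There is a downward load on the module, so I'll ease the command up a little while pushing gently.

```bash
python3 -m inch '[{"slide":[-0.004,0,-0.006],"angular":[0,0,0],"claw":-1},{"slide":[-0.008,0,-0.012],"angular":[0,0,0],"claw":-1},{"slide":[-0.012,0,-0.012],"angular":[0,0,0],"claw":-1},{"slide":[-0.016,0,-0.012],"angular":[0,0,0],"claw":-1},{"slide":[-0.016,0,-0.012],"angular":[0,0,0],"claw":-1}]'; python3 -c "
from h import *
s=ctrl.get_state(); print(dl(s['position']),s['torque'])"
```

```text
time: 17.05
position: [0.5546, 0.2, 0.046]
tool_rot: [-0.453, -3.103, 0.001]
ft_force: [-5.8, 2.2, -1.4]
grip_width: 0.008
grip_force: 2.8
[-0.09174441  0.0001615 ] [0.41415209 1.22985922 0.02596067]
```

```bash
python3 -m inch '[{"slide":[-0.004,0,0],"angular":[0,0,0],"claw":-1},{"slide":[-0.008,0,-0.002],"angular":[0,0,0],"claw":-1},{"slide":[-0.012,0,-0.002],"angular":[0,0,0],"claw":-1},{"slide":[-0.016,0,-0.002],"angular":[0,0,0],"claw":-1},{"slide":[-0.02,0,-0.002],"angular":[0,0,0],"claw":-1},{"slide":[-0.02,0,-0.002],"angular":[0,0,0],"claw":-1}]'; python3 -c "
from h import *
s=ctrl.get_state(); print(dl(s['position']),s['torque'])"
```

```text
time: 17.65
position: [0.5591, 0.1987, 0.0464]
tool_rot: [-0.452, -3.103, 0.001]
ft_force: [-5.4, 2.1, -1.1]
grip_width: 0.004
grip_force: 3.1
[-0.08706768  0.000197  ] [0.47609165 1.31771073 0.03165062]
```

Still advancing at a steady 6 N; I continue until the force rises sharply at the stop.

```bash
python3 -m inch '[{"slide":[-0.004,0,0],"angular":[0,0,0],"claw":-1},{"slide":[-0.008,0,-0.002],"angular":[0,0,0],"claw":-1},{"slide":[-0.012,0,-0.002],"angular":[0,0,0],"claw":-1},{"slide":[-0.016,0,-0.002],"angular":[0,0,0],"claw":-1},{"slide":[-0.016,0,-0.002],"angular":[0,0,0],"claw":-1}]'; python3 -c "
from h import *
s=ctrl.get_state(); print(dl(s['position']),s['torque'])"
```

```text
time: 18.15
position: [0.5593, 0.1986, 0.0456]
tool_rot: [-0.45, -3.096, 0.003]
ft_force: [-11.5, 3.9, 0.0]
grip_width: 0.005
grip_force: 6.1
[-0.08685504  0.0002053 ] [0.881262   2.67242684 0.01336509]
```

```bash
python3 -m inch '[{"slide":[-0.004,0,-0.002],"angular":[0,0,0],"claw":-1},{"slide":[-0.008,0,-0.004],"angular":[0,0,0],"claw":-1},{"slide":[-0.012,0,-0.006],"angular":[0,0,0],"claw":-1},{"slide":[-0.012,0,-0.006],"angular":[0,0,0],"claw":-1}]'; python3 -c "
from h import *
s=ctrl.get_state(); print(dl(s['position']),s['torque'])"
```

```text
time: 18.55
position: [0.5595, 0.1987, 0.0462]
tool_rot: [-0.447, -3.091, 0.004]
ft_force: [-15.7, 5.8, -0.7]
grip_width: 0.005
grip_force: 8.4
[-0.08669191  0.00028254] [1.12726163e+00 3.66657118e+00 1.14825102e-05]
```

Hard stop reached: 17 N with no further motion. Next I back off and lift.

```bash
python3 -m inch '[{"slide":[0.04,0,0.005],"angular":[0,0,0],"claw":-1},{"slide":[0.12,0,0.005],"angular":[0,0,0],"claw":-1},{"slide":[0.23,0,0],"angular":[0,0,0],"claw":-1},{"slide":[0.23,0,-0.15],"angular":[0,0,0],"claw":-1},{"slide":[0.23,0,-0.34],"angular":[0,0,0],"claw":-1},{"slide":[0.23,0,-0.34],"angular":[0,0,0],"claw":-1},{"slide":[0.23,0.2,-0.34],"angular":[0,0,0],"claw":-0.1},{"slide":[0.23,0.4,-0.34],"angular":[0,0,0],"claw":-0.1},{"slide":[0.23,0.4,-0.34],"angular":[0,0,0],"claw":-0.1},{"slide":[0.23,0.4,-0.34],"angular":[0,0,0],"claw":-0.1}]'
python3 -m inch '[{"slide":[0,0,0],"angular":[0,0,0],"claw":-0.1},{"slide":[0,0,0],"angular":[0,0,0],"claw":-0.1}]'
python3 - <<'E'
from h import *
for c in ('top','scene','wrist'):
    s=ctrl.get_state(); im=ctrl.get_image(c); P=cloud(im,s); L=dl(P); ok=im['depth']>0
    k=ok&(P[...,2]>.074)&(P[...,2]<.093)&(np.linalg.norm(L-[-.139,.101],axis=-1)<.013)
    print(c,k.sum(), np.median(P[k],0) if k.any() else '', np.median(L[k],0) if k.any() else '')
    m=ok&(abs(P[...,2]-.042)<.003)&(abs(L[...,1])<.02)&(L[...,0]<-.0)&(L[...,0]>-.11); 
    if m.any(): print('tail x',np.percentile(L[m][:,0],[.5,2,5]),'tongue')
    l=L[ok&(abs(P[...,2]-.054)<.003)&(abs(L[...,1])<.05)&(L[...,0]<0)&(L[...,0]>-.09)]
    if len(l)>50: print('guide front x',np.percentile(l[:,0],[.5,2]))
    f=[]
    if k.any(): print(go([*np.median(P[k],0)[:2],.066],DK[2]+np.pi/2))
s=ctrl.get_state(); print(s['position'],dl(s['position']))
E
```

```text
time: 19.55
position: [0.5428, 0.3091, 0.1343]
tool_rot: [0.451, 3.108, -0.001]
ft_force: [0.5, -0.6, -0.5]
grip_width: 0.283
grip_force: 0.0
time: 19.75
position: [0.543, 0.3062, 0.135]
tool_rot: [0.459, 3.107, -0.0]
ft_force: [-0.1, 1.0, -0.2]
grip_width: 0.421
grip_force: 0.0
top 0  
tail x [-0.07351758 -0.07283959 -0.07055622] tongue
guide front x [-0.06563081 -0.06452912]
scene 31 [0.54132885 0.3085168  0.08339508] [-0.13617454  0.1001804 ]
tail x [-0.07716086 -0.07555982 -0.07322629] tongue
guide front x [-0.06888506 -0.06754408]
(array([0.0078, 0.005 , 0.2766]), array([0.0006, 0.0012, 0.0036]))
wrist 344 [0.53686335 0.31118847 0.08522578] [-0.1410258   0.10126375]
(array([0.0272, 0.0092, 0.2765]), array([0.0006, 0.0009, 0.0043]))
[0.54267776 0.30702002 0.13513005] [-0.13423016  0.09908296]
```

The tail is 8 mm out of the mouth in both outside cameras, so the module is home. Now the knob.

```bash
python3 -m inch '[{"slide":[0.024,0.008,0],"angular":[0,0,0],"claw":-0.1},{"slide":[0.024,0.008,0.1],"angular":[0,0,0],"claw":-0.1},{"slide":[0.024,0.008,0.2],"angular":[0,0,0],"claw":-0.1},{"slide":[0.024,0.008,0.276],"angular":[0,0,0],"claw":-0.1},{"slide":[0.024,0.008,0.276],"angular":[0,0,0],"claw":-0.1},{"slide":[0.024,0.008,0.276],"angular":[0,0,0],"claw":-0.8},{"slide":[0.024,0.008,0.276],"angular":[0,0,0],"claw":-0.8},{"slide":[0.024,0.008,0.276],"angular":[0,0,0],"claw":-0.8},{"slide":[0.024,0.008,0.276],"angular":[0,0,0],"claw":-0.8},{"slide":[0.024,0.008,0.276],"angular":[0,0,0],"claw":-0.8}]' 20
python3 - <<'E'
from h import *
s=ctrl.get_state(); p=dl(s['position']); print(p,s['position'][2],s['grip_width'],s['grip_force'])
A=R.from_rotvec(s['tool_rot'])
th0=2.1; k=lambda t: dw(-.086-.062*np.sin(t),.07-.062*np.cos(t),0)
for t in np.arange(2.0,-.01,-.1):
    print(round(t,2),(A.inv().apply(k(t)-k(th0))/.25)[:2].round(3))
E
```

```text
time: 20.9
position: [0.5376, 0.3119, 0.0666]
tool_rot: [0.455, 3.108, 0.001]
ft_force: [-0.3, -0.3, 2.1]
grip_width: 0.128
grip_force: 20.1
[-0.1405519   0.10230474] 0.06655426177009546 0.12803381164692457 20.074128792621195
2.0 [ 0.012 -0.022]
1.9 [ 0.021 -0.045]
1.8 [ 0.028 -0.069]
1.7 [ 0.032 -0.093]
1.6 [ 0.034 -0.118]
1.5 [ 0.034 -0.143]
1.4 [ 0.031 -0.167]
1.3 [ 0.026 -0.191]
1.2 [ 0.018 -0.215]
1.1 [ 0.008 -0.238]
1.0 [-0.004 -0.259]
0.9 [-0.019 -0.279]
0.8 [-0.035 -0.298]
0.7 [-0.053 -0.315]
0.6 [-0.073 -0.33 ]
0.5 [-0.094 -0.343]
0.4 [-0.116 -0.354]
0.3 [-0.139 -0.363]
0.2 [-0.163 -0.369]
0.1 [-0.188 -0.373]
-0.0 [-0.213 -0.374]
```

Post gripped at about 11 mm. Following the arc now.

```bash
python3 -m inch '[{"slide":[0.012,-0.022,0],"angular":[0,0,0],"claw":-0.8},{"slide":[0.021,-0.045,0],"angular":[0,0,0],"claw":-0.8},{"slide":[0.028,-0.069,0],"angular":[0,0,0],"claw":-0.8},{"slide":[0.032,-0.093,0],"angular":[0,0,0],"claw":-0.8},{"slide":[0.034,-0.118,0],"angular":[0,0,0],"claw":-0.8},{"slide":[0.034,-0.143,0],"angular":[0,0,0],"claw":-0.8},{"slide":[0.031,-0.167,0],"angular":[0,0,0],"claw":-0.8},{"slide":[0.026,-0.191,0],"angular":[0,0,0],"claw":-0.8},{"slide":[0.018,-0.215,0],"angular":[0,0,0],"claw":-0.8},{"slide":[0.008,-0.238,0],"angular":[0,0,0],"claw":-0.8}]'
```

```text
time: 21.9
position: [0.5187, 0.2549, 0.0664]
tool_rot: [0.455, 3.108, 0.001]
ft_force: [0.9, 4.3, 4.6]
grip_width: 0.134
grip_force: 20.0
```

```bash
python3 -m inch '[{"slide":[-0.012,-0.021,0],"angular":[0,0,0],"claw":-0.8},{"slide":[-0.027,-0.041,0],"angular":[0,0,0],"claw":-0.8},{"slide":[-0.043,-0.06,0],"angular":[0,0,0],"claw":-0.8},{"slide":[-0.061,-0.077,0],"angular":[0,0,0],"claw":-0.8},{"slide":[-0.081,-0.092,0],"angular":[0,0,0],"claw":-0.8},{"slide":[-0.102,-0.105,0],"angular":[0,0,0],"claw":-0.8},{"slide":[-0.124,-0.116,0],"angular":[0,0,0],"claw":-0.8},{"slide":[-0.147,-0.125,0],"angular":[0,0,0],"claw":-0.8},{"slide":[-0.171,-0.131,0],"angular":[0,0,0],"claw":-0.8},{"slide":[-0.171,-0.131,0],"angular":[0,0,0],"claw":-0.8}]'; python3 -c "
from h import *
s=ctrl.get_state(); print(dl(s['position']),s['torque'])"
```

```text
time: 22.9
position: [0.5508, 0.211, 0.0663]
tool_rot: [0.457, 3.107, 0.001]
ft_force: [1.2, 3.7, 4.5]
grip_width: 0.131
grip_force: 20.0
[-0.0985345   0.00954525] [ 0.74564657 -0.17957716  0.12506635]
```

```bash
python3 -m inch '[{"slide":[-0.012,-0.002,0],"angular":[0,0,0],"claw":-0.8},{"slide":[-0.025,-0.004,0],"angular":[0,0,0],"claw":-0.8},{"slide":[-0.037,-0.005,0],"angular":[0,0,0],"claw":-0.8},{"slide":[-0.05,-0.005,0],"angular":[0,0,0],"claw":-0.8},{"slide":[-0.058,-0.005,0],"angular":[0,0,0],"claw":-0.8},{"slide":[-0.064,-0.005,0],"angular":[0,0,0],"claw":-0.8},{"slide":[-0.064,-0.005,0],"angular":[0,0,0],"claw":-0.8}]'; python3 -c "
from h import *
s=ctrl.get_state(); print(dl(s['position']),s['torque'])"
```

```text
time: 23.6
position: [0.5644, 0.2054, 0.0662]
tool_rot: [-0.456, -3.107, 0.001]
ft_force: [-1.6, 2.6, 7.6]
grip_width: 0.128
grip_force: 20.0
[-0.08395798  0.00811549] [0.67859254 0.45318522 0.11503992]
```

```bash
python3 -m inch '[{"slide":[-0.006,0,0],"angular":[0,0,0],"claw":-0.8},{"slide":[-0.012,0,0],"angular":[0,0,0],"claw":-0.8},{"slide":[-0.012,0,0],"angular":[0,0,0],"claw":-0.8}]'; python3 -c "
from h import *
s=ctrl.get_state(); print(dl(s['position']),s['torque'])"
```

```text
time: 23.9
position: [0.5646, 0.2053, 0.0661]
tool_rot: [-0.454, -3.102, 0.001]
ft_force: [-7.6, 2.8, 11.5]
grip_width: 0.127
grip_force: 20.0
[-0.0837345   0.00810023] [0.74743271 1.79646919 0.07535996]
```

```bash
python3 -m inch '[{"slide":[0.008,0,-0.006],"angular":[0,0,0],"claw":-0.8},{"slide":[0.008,0,-0.006],"angular":[0,0,0],"claw":-0.3},{"slide":[0.008,0,-0.006],"angular":[0,0,0],"claw":-0.3},{"slide":[0.008,0,-0.006],"angular":[0,0,0],"claw":-0.3},{"slide":[0.008,0,-0.1],"angular":[0,0,0],"claw":-0.3},{"slide":[0.008,0,-0.3],"angular":[0,0,0],"claw":-0.3},{"slide":[0.1,0,-0.5],"angular":[0,0,0],"claw":-0.3},{"slide":[0.3,0,-0.7],"angular":[0,0,0],"claw":-0.3},{"slide":[0.3,0,-0.8],"angular":[0,0,0],"claw":-0.3},{"slide":[0.3,0,-0.8],"angular":[0,0,0],"claw":-0.3}]'
python3 -m inch '[{"slide":[0,0,0],"angular":[0,0,0],"claw":-0.3},{"slide":[0,0,0],"angular":[0,0,0],"claw":-0.3},{"slide":[0,0,0],"angular":[0,0,0],"claw":-0.3}]'
python3 - <<'E'
from h import *
ims=[]
for c in ('scene','top','wrist'):
    s=ctrl.get_state(); im=ctrl.get_image(c); P=cloud(im,s); L=dl(P); ok=im['depth']>0
    k=ok&(P[...,2]>.078)&(P[...,2]<.093)&(np.linalg.norm(L-[-.086,.008],axis=-1)<.03)
    print(c,k.sum(), np.median(L[k],0) if k.any() else '')
    l=L[ok&(abs(P[...,2]-.054)<.003)&(abs(L[...,1])<.05)&(L[...,0]<0)&(L[...,0]>-.09)]
    if len(l)>50: print('guide front x',np.percentile(l[:,0],[.5,2]))
    b=ok&(abs(P[...,2]-.039)<.0025)&(L[...,0]<-.079)&(L[...,0]>-.12)&(L[...,1]>.012)&(L[...,1]<.06)
    if b.sum()>20: print('bar',b.sum(),np.polyfit(L[b][:,1],L[b][:,0],1))
    bgr=cv2.cvtColor(im['color'],cv2.COLOR_RGB2BGR)
    if c!='top':
        r=(slice(200,320),slice(300,460)) if c=='scene' else (slice(90,390),slice(120,520))
        ims.append(cv2.resize(bgr[r],(400,300),interpolation=2))
    for n in ('tin','driver','flask','rule'):
        o=ctrl.outline_of(n,c) if c=='top' else []
        if o: print(n,np.median(P[o[0]['mask']&ok],0).round(3))
cv2.imwrite('pics/f1.png',np.hstack(ims))
E
```

```text
time: 24.9
position: [0.4968, 0.2285, 0.2727]
tool_rot: [0.451, 3.101, 0.011]
ft_force: [0.8, -0.2, 0.1]
grip_width: 0.352
grip_force: 0.0
time: 25.2
position: [0.4956, 0.2254, 0.2638]
tool_rot: [-0.457, -3.106, 0.004]
ft_force: [0.4, -0.2, 0.4]
grip_width: 0.348
grip_force: 0.0
scene 24 [-0.08270528  0.0064451 ]
guide front x [-0.07926587 -0.06792393]
bar 65 [-0.00916845 -0.0843433 ]
top 20 [-0.0819357   0.00697327]
guide front x [-0.07800622 -0.06562266]
bar 31 [ 0.10658836 -0.08668614]
tin [0.641 0.032 0.039]
driver [ 0.4   -0.346  0.023]
flask [ 0.718 -0.225  0.102]
wrist 114 [-0.08774685  0.00735479]
guide front x [-0.08876944 -0.07007952]
bar 308 [ 0.00352611 -0.08710065]
```

View pics/f1.png

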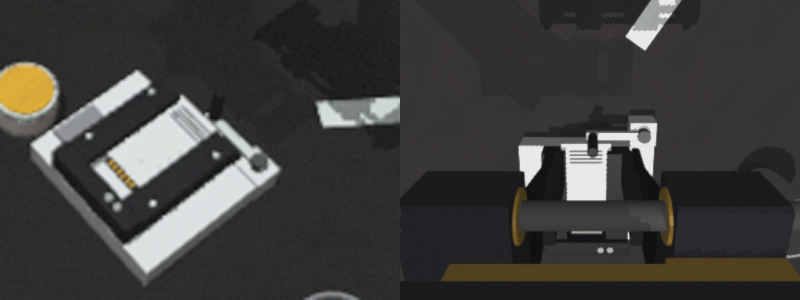

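The bar lies straight across the mouth (left panel (215,110)–(258,160)) at an angle of about 0.00 rad. The module is home behind it, and the bystanders have not moved.

```bash
python3 -c "
from bench import ctrl
print(ctrl.close_job())"
```

```text
the job is handed in; nothing more can be done
None
```

The module is fully home in the dock, the retainer bar is shut behind it, the bystanders were left alone, and the job is handed in at about 25 s.

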